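# Snug the casing's tapered plug and cap it

## Task

The brass square-head pipe plug on top of the grey gear casing is only started in its tapered thread: tighten it clockwise until it goes properly snug, by feel and without overtightening it, and let go of it. Then put the yellow cap over it, gently, fully home on the casing. Leave everything else where it lies.

Things in the scene. Friction and masses are not known exactly. Their poses are not given: they have to be found in the camera images.
- casing: grey-green gear casing, fixed, a block 180 x 200 mm and 110 mm high with a flat top deck; origin at the centre of its underside, z up. On the deck, besides the port: a splined shaft stub 34 mm high at x 45, y -55 mm of the casing's frame (111 mm from the port), and bolt heads 6 mm high along two edges
- port (a point): point on the casing's deck (110 mm high) on the axis of the oil port, at x -20, y 35 mm of the casing's frame; z up along the axis. A round steel boss, 43 mm across and 14 mm high, stands on the deck around it; the plug is screwed into it
- plug_top (a point): centre of the top of the brass plug's square head; x and y are square to the head's flats and turn with it, z up. The head is 22 mm square and 28 mm tall and ends 4 mm above the boss, on a thin round collar 33 mm across; this point lies about 46 mm above the deck
- plug: the plug; origin 32 mm below plug_top. Clockwise from above tightens and sinks it 0.5 mm a radian. It turns at 0.03 N m until the tapers meet, an unknown 0.4 to 3.2 rad on; from there the torque climbs by about 1 N m a radian, in small steps. Snug is a turning torque of 0.45 to 0.6 N m (0.35 to 0.8 will do); beyond 0.9 it is overtight for good. It stays where it is left; the torque eases a little when you stop turning
- cap: yellow plastic cap, 60 g, an upside-down cup with a knob on top; origin at the centre of its open mouth (lower rim), z up. Cup 54 mm across (58 at the rim), 56 mm tall, 52 mm deep inside, bore 48 mm; on top a round knob 24 mm across and 32 mm tall, its top 88 mm above the origin. Starts upright in the tray. Fitted: rim on the deck over boss and plug, 2.5 mm of play all round
- tray: shallow aluminium tray 230 x 220 mm, lip 14 mm high, floor about 4 mm thick, fixed; origin at the centre of its underside
- small_cap: bystander in the tray: a smaller red cap 40 mm across at the rim and 68 mm tall with its knob, origin at the centre of its rim. Too small for the boss
- bearing: bystander in the tray: steel bearing ring 52 mm across, 15 mm high, lying flat; origin under its centre
- wrench: bystander: steel wrench 190 mm long lying on the bench, origin at its middle
- screwdriver: bystander: screwdriver 200 mm long lying on the bench, origin at its middle
- can: bystander: white and blue spray can 58 mm across, 190 mm tall, origin under its centre
- jar: bystander: amber jar 68 mm across, 75 mm tall, origin under its centre
- gear: bystander: dark steel gear 76 mm across, 30 mm high with its hub, lying flat, origin under its centre

How it is judged:
By the outcome, as a careful person would: the job done as asked, in the order asked, and still so for the second after the job is handed in, with the robot touching nothing.
It also fails if it takes over 72 s, if anything falls off the work surface, if the arm or the gripper's body presses on something with over 40 N, if the wrist force passes 120 N, or if a joint passes its speed limit or range.

## Robot

A 6-joint arm with a two-finger parallel gripper is mounted at the origin on the work surface. World frame = base frame: x ahead of the robot, y to its left, z up, the work surface at z = 0. Lengths are in m, angles in rad, forces in N, time in s.
With the tool pointing down it reaches from about 0.275 to 0.725 m from the base axis. Payload 5.6 kg.
Tool frame: the origin (TCP) lies on the mounting face of the last link; the fingertips stand 173 mm ahead of it and the grasp point (between the pads) lies 155 mm ahead of it (env.tip_extent is the distance from the TCP to the fingertips, in m); z points along the fingers, y is the direction in which the jaws open and shut (so a half turn about z gives the same grasp; the last joint's range is limited). The gripper opens to 85 mm and grips with 20 to 120 N. Pads are 22 mm wide; open, the fingers measure 114 mm over their backs; the gripper's body (76 mm by 85 mm) begins 54 mm behind the grasp point. The pads swing forward as they close: fully open they stand 13 mm farther back than shut.
Start: joints at [1.478, 0.255, 0.108, 0, -1.424, -0.285], TCP at [0.203, 0.511, 0.405] pointing down, gripper open.
Joint ranges: [-2.95, 2.95], [-1.21, 1.97], [-1.09, 1.5], [-2.87, 1.71], [-2.94, -0.07], [-3.05, 3.05]. Speed limits (rad/s): [2.57, 2.57, 3.14, 3.14, 3.14, 3.14].

## Interface

Orientations are given as a rotation vector (axis times angle).
In Python, from station import env gives the robot as it stands.
- The arm moves only by the shell command python3 -m jog 'ROWS' [FORCE]. ROWS is JSON, a list of rows, each an object of numbers: "x", "y", "z": the shift along the tool's x, y, z each as a share of 100 mm, from -1 to 1; "wx", "wy", "wz": the turn, a rotation vector about the tool's x, y, z each as a share of 2 pi rad, from -1 to 1; "grip": the opening, from 0 (shut) to 1 (fully open). A call has 1 to 8 rows; each row shifts and turns the commanded pose from where the row before left it, along the tool's axes as they then stand; what a row does not reach is not made up. A row lasts 1/10 s, in which the tool goes at most 50 mm and 8.59 degrees, less where a joint would pass 70% of its speed; a pose out of reach is approached as far as the arm can. A call with a number of a shift or a turn outside -1 to 1 is refused whole. A call with a gripper value outside its range is refused whole. The fingers move at their own pace and stop on an object; FORCE is the grip in N (left out, the last holds). Time passes only in rows, so rows that do not move let the fingers close. It gives the time, the measured TCP pose, the force and the opening at its end, in the units of the state.
- env.read_state(): the state, without advancing time (a new reading comes with each control period).
- env.snapshot(name): name is "side" or "top" or "wrist"; returns a dict with "pixels" (400x640x3 uint8, blue, green, red), "fx", "fy", "cx", "cy" (pixels), "pose" (4x4, takes a point from camera to world coordinates). Camera axes: x right, y down, z forward; pixel columns grow to the right and rows downward; lengths in m; the calibration is good to about 2 mm. A picture is of the moment at which its call begins. There is no depth.
- env.sign_off(): hands the job in, once; it reports no verdict.
Trained networks look in a picture, given as the dict that the camera call returned (one of the last four; its "shot" number tells which), for a name from the list of things; names that differ only in an ending like _2 or _b are one class to them, and where a whole thing is asked for, a point or a joint stands for the part that bears it (a point fixed in the world has none). Each returns a list of dicts, best first, with "p" (0 to 1); they miss things now and then, are a little off and sometimes report something else, mostly with a low value. They report only what shows in the picture. A call takes as long as a camera call.
- env.look_for(picture, query): "uv" ([column, row] in pixels, amid what is visible of it).
- env.cut_out(picture, query): "mask" (400x640 bool, what is visible of it) and "uv" ([column, row] in pixels, amid what is visible of it).
- env.spot_point(picture, query): "uv" ([column, row] in pixels: a listed point, or the origin of a listed thing).
The state is a dict: "time": time; "qpos": joint angles; "qd": joint speeds; "tau": joint torques, N m; "eef_pos": TCP position; "ee_rot": TCP orientation; "ft_force": force on the tool from outside, world axes, zero at the start; "ft_torque": the same for the moment, N m; "width": opening from 0.0 (shut) to 1.0 (fully open).
Only numpy, scipy, OpenCV 4.12 (cv2) and the standard library are available. Lean on these libraries where they do the work, as an engineer would, in place of code of your own. Each camera call takes 0.05 s, during which the arm holds its last target. There are 200 camera calls.

## Working session

There is one attempt and no reset: what is moved stays moved. The work goes in short steps, Python scripts to look and compute and a shell command to move; the robot and the scene stay as the last step left them, time stands still between calls to the robot, and variables do not carry over. Pictures are saved under pics/ and viewed, about 8 in all and at most 12, crops included, and the job is handed in when it is done.

```bash
ls; mkdir -p pics
cat > h.py <<'E'
import numpy as np, cv2
from station import env
from scipy.spatial.transform import Rotation as R
def ray(s,uv):
    P=np.array(s["pose"]); d=P[:3,:3]@np.array([(uv[0]-s["cx"])/s["fx"],(uv[1]-s["cy"])/s["fy"],1]); return P[:3,3],d
def atz(s,uv,z):
    o,d=ray(s,uv); return o+d*(z-o[2])/d[2]
def proj(s,p):
    P=np.array(s["pose"]); c=P[:3,:3].T@(np.array(p)-P[:3,3]); return [s["fx"]*c[0]/c[2]+s["cx"],s["fy"]*c[1]/c[2]+s["cy"]]
def tri(obs):
    A=np.zeros((3,3));b=np.zeros(3)
    for s,uv in obs:
        o,d=ray(s,uv); d=d/np.linalg.norm(d); M=np.eye(3)-np.outer(d,d); A+=M;b+=M@o
    return np.linalg.solve(A,b)
E
python3 - <<'E'
from h import *
S={n:env.snapshot(n) for n in("side","top","wrist")}
st=env.read_state(); print({k:np.round(v,3).tolist() for k,v in st.items()},env.tip_extent)
for n,s in S.items():
    print(n,s["fx"],np.round(s["pose"],3).tolist())
    cv2.imwrite(f"pics/{n}0.png",s["pixels"])
    for q in("port","plug_top","cap","small_cap","casing","tray"):
        r=env.spot_point(s,q)[:2]; print(q,[(np.round(a["uv"],1).tolist(),round(a["p"],2)) for a in r])
E
python3 -c "
import cv2,numpy as np
cv2.imwrite('pics/a.png',np.vstack([cv2.resize(cv2.imread(f'pics/{n}0.png'),(480,300)) for n in('side','top')]))"
```

```text
pics
{'time': 0.15, 'qpos': [1.478, 0.256, 0.107, -0.0, -1.424, -0.285], 'qd': [-0.001, -0.002, 0.005, 0.002, -0.0, 0.0], 'tau': [-0.001, -38.694, 23.808, 5.367, -0.004, 0.0], 'eef_pos': [0.203, 0.511, 0.404], 'ee_rot': [3.084, -0.59, -0.0], 'ft_force': [-0.213, 0.12, -0.684], 'ft_torque': [-0.006, 0.034, 0.013], 'width': 1.002} 0.1734
side 486.5898471218368 [[-0.922, -0.302, 0.243, 0.231], [-0.388, 0.72, -0.576, 0.833], [-0.001, -0.625, -0.781, 1.254], [0.0, 0.0, 0.0, 1.0]]
port [([363.0, 180.2], 0.98)]
plug_top [([359.9, 166.3], 0.45)]
cap [([341.9, 268.2], 0.97)]
small_cap [([315.8, 287.4], 0.55)]
casing [([363.9, 187.9], 0.83)]
tray [([317.2, 272.6], 0.85)]
top 477.14508578691493 [[0.031, -0.977, 0.21, 0.259], [-1.0, -0.03, 0.006, -0.014], [0.001, -0.21, -0.978, 1.56], [0.0, 0.0, 0.0, 1.0]]
port [([361.8, 224.4], 0.69)]
plug_top [([363.1, 221.4], 0.48)]
cap [([176.4, 255.1], 0.62), ([279.5, 241.2], 0.53)]
small_cap [([251.7, 221.6], 0.64)]
casing [([278.6, 205.4], 0.48)]
tray [([459.6, 252.2], 0.73), ([262.5, 220.9], 0.71)]
wrist 328.5222986663718 [[-0.369, -0.883, -0.29, 0.277], [-0.929, 0.351, 0.112, 0.482], [0.003, 0.311, -0.95, 0.373], [0.0, 0.0, 0.0, 1.0]]
port []
plug_top []
cap []
small_cap []
casing []
tray []
```

View pics/a.png

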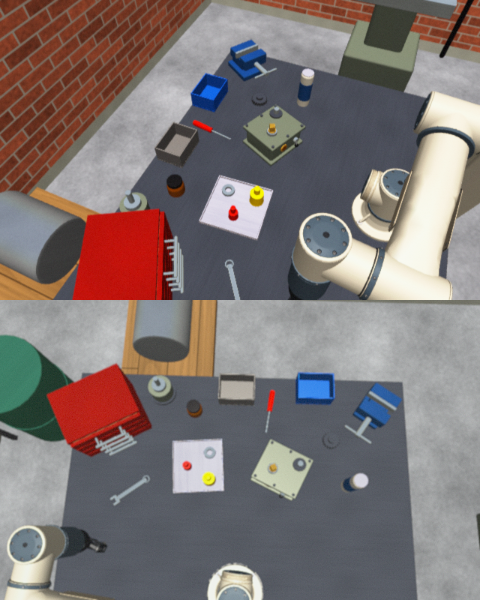

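View pics/wrist0.png

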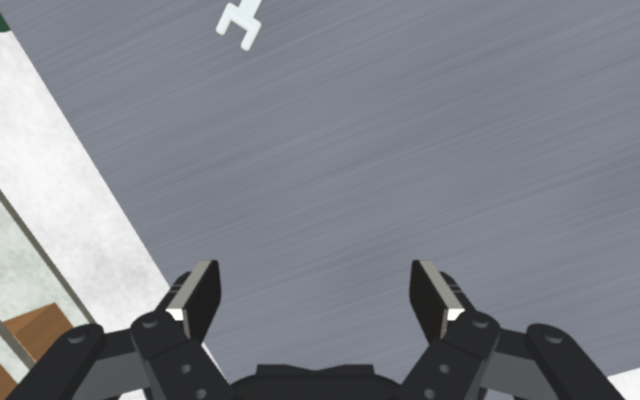

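Run:
```python
from h import *
s=env.snapshot("side");t=env.snapshot("top")
b=lambda p,q:env.spot_point(p,q)
print("plug tri",tri([(s,b(s,"plug_top")[0]["uv"]),(t,b(t,"plug_top")[0]["uv"])]))
port=tri([(s,b(s,"port")[0]["uv"]),(t,b(t,"port")[0]["uv"])]);print("port",port)
for p,n in((s,"side"),(t,"top")):
    print(n,"plug@.156",atz(p,b(p,"plug_top")[0]["uv"],.156),"port@.11",atz(p,b(p,"port")[0]["uv"],.11))
    m=cv2.inRange(cv2.cvtColor(p["pixels"],cv2.COLOR_BGR2HSV),(24,180,150),(33,255,255))
    n_,l,stt,c=cv2.connectedComponentsWithStats(m); i=[k for k in range(1,n_) if stt[k,4]>80]; print("yellow",stt[i].tolist(),c[i].round(1).tolist())
    for k in i: print(atz(p,c[k],.045))
    for q in("cap","small_cap","bearing"):print(q,[(np.round(a["uv"],1).tolist(),round(a["p"],2),atz(p,a["uv"],.004).round(3).tolist()) for a in b(p,q)[:3]])
print("shaft stub",atz(t,[400,217],.144))
cv2.imwrite("pics/top_c.png",cv2.resize(t["pixels"][170:270,210:440],None,fx=3.4,fy=3.4,interpolation=cv2.INTER_CUBIC))
```

```text
plug tri [ 0.50338817 -0.13424984  0.15852402]
port [ 0.50336352 -0.13426321  0.11258123]
side plug@.156 [ 0.50163675 -0.13633847  0.156     ] port@.11 [ 0.50204082 -0.1363541   0.11      ]
yellow [[334, 248, 18, 19, 242]] [[342.3, 257.6]]
[0.46580802 0.12101632 0.045     ]
cap [([343.8, 267.9], 0.65, [0.457, 0.128, 0.004])]
small_cap [([312.9, 287.7], 0.75, [0.515, 0.223, 0.004])]
bearing [([300.6, 252.0], 0.48, [0.597, 0.127, 0.004])]
top plug@.156 [ 0.50617752 -0.13429834  0.156     ] port@.11 [ 0.5057152  -0.13434046  0.11      ]
yellow [[271, 230, 16, 17, 193]] [[278.1, 238.1]]
[0.46214751 0.12379475 0.045     ]
cap [([279.5, 241.1], 0.51, [0.458, 0.122, 0.004])]
small_cap [([252.9, 221.6], 0.5, [0.52, 0.214, 0.004]), ([374.7, 230.0], 0.46, [0.504, -0.189, 0.004]), ([277.0, 242.9], 0.24, [0.452, 0.13, 0.004])]
bearing [([277.1, 205.3], 0.7, [0.577, 0.136, 0.004])]
shaft stub [ 0.5243814  -0.24940367  0.144     ]
```

View pics/top_c.png

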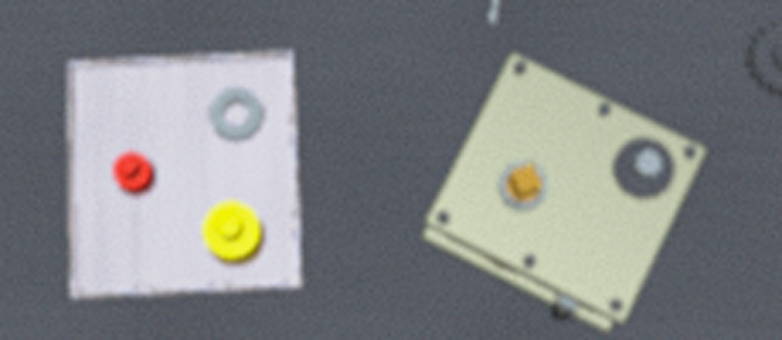

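The crop shows the plug at about (524,183), the yellow cap at (232,230), the small red cap at (133,172) and the splined stub at (645,162). This agrees with the triangulated positions. Next I move over the plug.

```bash
python3 -m jog '[{"x":0.32,"y":0.306},{"x":0.32,"y":0.306},{"x":0.32,"y":0.306},{"x":0.32,"y":0.306},{"x":0.32,"y":0.306},{"x":0.32,"y":0.306},{"x":0.32,"y":0.306},{"x":0.32,"y":0.306}]' | tail -c 600; python3 -m jog '[{"x":0.32,"y":0.306},{"x":0.32,"y":0.306},{"x":0.32,"y":0.306},{"x":0.32,"y":0.306},{"x":0.32,"y":0.306},{"x":0.32,"y":0.306},{"x":0.32,"y":0.306},{"x":0.32,"y":0.306}]' | tail -c 600; python3 -m jog '[{"x":0},{"x":0}]'
cat > look.py <<'E'
from h import *
import sys
s=env.snapshot("wrist"); cv2.imwrite(f"pics/{sys.argv[1]}.png",s["pixels"])
st=env.read_state();print({k:np.round(st[k],4).tolist() for k in("time","qpos","eef_pos","ee_rot","ft_force","ft_torque","width")})
for q,z in(("plug_top",.156),("port",.11)):
    for a in env.spot_point(s,q)[:2]: print(q,np.round(a["uv"],1),round(a["p"],2),atz(s,a["uv"],z).round(4))
for a in env.cut_out(s,"plug_top")[:1]:
    m=a["mask"].astype(np.uint8); c=cv2.findContours(m,cv2.RETR_EXTERNAL,cv2.CHAIN_APPROX_NONE)[0]; c=max(c,key=cv2.contourArea)
    print("mask",m.sum(),cv2.boundingRect(c))
E
python3 look.py w1
```

```text
{'time': 1.9, 'qpos': [1.4776, 0.2551, 0.1082, -0.0, -1.4239, -0.2846], 'eef_pos': [0.2028, 0.5112, 0.4047], 'ee_rot': [-3.0857, 0.5899, 0.0], 'ft_force': [-0.2319, 0.0763, -0.329], 'ft_torque': [0.0427, 0.0484, 0.0045], 'width': 1.0032}invalid input at $[0]: expected keys x, y, z, wx, wy, wz, grip
invalid input at $[0]: expected keys x, y, z, wx, wy, wz, grip
invalid input at $[0]: expected keys x, y, z, wx, wy, wz, grip
```

View pics/w1.png

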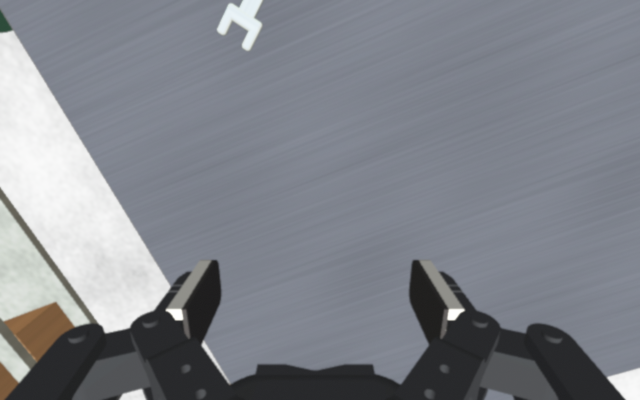

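The picture is unchanged because the move was refused: every row needs all seven keys.

```bash
python3 -m jog '[{"x":0.32,"y":0.306,"z":0,"wx":0,"wy":0,"wz":0,"grip":1},{"x":0.32,"y":0.306,"z":0,"wx":0,"wy":0,"wz":0,"grip":1},{"x":0.32,"y":0.306,"z":0,"wx":0,"wy":0,"wz":0,"grip":1},{"x":0.32,"y":0.306,"z":0,"wx":0,"wy":0,"wz":0,"grip":1},{"x":0.32,"y":0.306,"z":0,"wx":0,"wy":0,"wz":0,"grip":1},{"x":0.32,"y":0.306,"z":0,"wx":0,"wy":0,"wz":0,"grip":1},{"x":0.32,"y":0.306,"z":0,"wx":0,"wy":0,"wz":0,"grip":1},{"x":0.32,"y":0.306,"z":0,"wx":0,"wy":0,"wz":0,"grip":1}]'; python3 -m jog '[{"x":0.32,"y":0.306,"z":0,"wx":0,"wy":0,"wz":0,"grip":1},{"x":0.32,"y":0.306,"z":0,"wx":0,"wy":0,"wz":0,"grip":1},{"x":0.32,"y":0.306,"z":0,"wx":0,"wy":0,"wz":0,"grip":1},{"x":0.32,"y":0.306,"z":0,"wx":0,"wy":0,"wz":0,"grip":1},{"x":0.32,"y":0.306,"z":0,"wx":0,"wy":0,"wz":0,"grip":1},{"x":0.32,"y":0.306,"z":0,"wx":0,"wy":0,"wz":0,"grip":1},{"x":0.32,"y":0.306,"z":0,"wx":0,"wy":0,"wz":0,"grip":1},{"x":0,"y":0,"z":0,"wx":0,"wy":0,"wz":0,"grip":1}]'; 
python3 look.py w2
```

```text
time: 2.85
eef_pos: [0.3507, 0.1875, 0.405]
ee_rot: [-3.085, 0.589, -0.001]
ft_force: [0.3, -0.4, 0.1]
width: 0.998
time: 3.65
eef_pos: [0.4809, -0.0963, 0.4039]
ee_rot: [3.083, -0.598, -0.002]
ft_force: [0.0, 0.5, -0.6]
width: 0.997
{'time': 3.7, 'qpos': [0.1265, 0.1355, -0.0437, 0.0001, -1.393, 1.0621], 'eef_pos': [0.4802, -0.0946, 0.404], 'ee_rot': [3.0838, -0.5966, -0.002], 'ft_force': [-1.0928, 0.4656, -0.1878], 'ft_torque': [0.038, 0.0187, 0.0128], 'width': 1.0007}
plug_top [361.4 155.8] 0.92 [ 0.5051 -0.1393  0.156 ]
port [353.6 149.3] 0.71 [ 0.5018 -0.1382  0.11  ]
port [362.8 154.8] 0.46 [ 0.4948 -0.1436  0.11  ]
mask 1657 (336, 130, 49, 51)
```

View pics/w2.png

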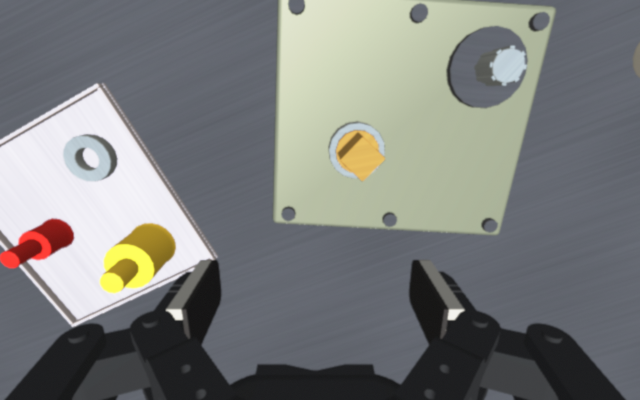

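The wrist view shows the plug head at about (361,156), rotated roughly 45° to the jaws, and the cap knob at (118,283). I'll measure the head's angle from its top face.

```bash
cat > head.py <<'E'
from h import *
import sys
from scipy.optimize import minimize
s=env.snapshot("wrist"); im=s["pixels"]; st=env.read_state()
hsv=cv2.cvtColor(im,cv2.COLOR_BGR2HSV)
u=env.spot_point(s,"plug_top")[0]["uv"]
m=cv2.inRange(hsv,(12,110,215),(24,255,255))
_,l,ss,c=cv2.connectedComponentsWithStats(m); i=1+np.argmax(ss[1:,4])
print("uv",np.round(u,1),"comp",ss[i].tolist(),c[i].round(1))
k=cv2.findContours((l==i).astype(np.uint8),cv2.RETR_EXTERNAL,cv2.CHAIN_APPROX_NONE)[0][0][:,0]
P=np.array([atz(s,p,.156)[:2] for p in k])
r=cv2.minAreaRect((P*1e4).astype(np.float32)); print("face ctr",np.round(np.array(r[0])/1e4,4),"size mm",np.array(r[1])/10,"angle",r[2])
print("net ctr",atz(s,u,.156).round(4))
Rm=R.from_rotvec(st["ee_rot"]).as_matrix(); print("yaw deg tool x",np.degrees(np.arctan2(Rm[1,0],Rm[0,0])),"eef",np.round(st["eef_pos"],4),"tz",Rm[:,2].round(4),st["qpos"].round(3),st["time"])
for q in np.array(r[0])[None]/1e4:
    d=np.r_[q,0]-st["eef_pos"]; print("tool-frame delta mm",(Rm.T@d*1000).round(1))
x,y=map(int,u); cv2.imwrite("pics/%s.png"%sys.argv[1],cv2.resize(im[max(y-45,0):y+45,x-45:x+45],None,fx=5,fy=5,interpolation=cv2.INTER_NEAREST))
E
python3 head.py h1
```

```text
uv [369.3 152. ] comp [343, 128, 48, 48, 1135] [368.2 153.2]
face ctr [ 0.5046 -0.1392] size mm [24.20315552 27.59210815] angle 26.796600341796875
net ctr [ 0.5046 -0.1403  0.156 ]
yaw deg tool x -21.577379057957184 eef [ 0.4794 -0.0917  0.4049] tz [ 4.e-04  2.e-04 -1.e+00] [ 0.133  0.132 -0.046 -0.    -1.393  1.061] 3.9
tool-frame delta mm [ 40.7  35.  404.9]
```

View pics/h1.png

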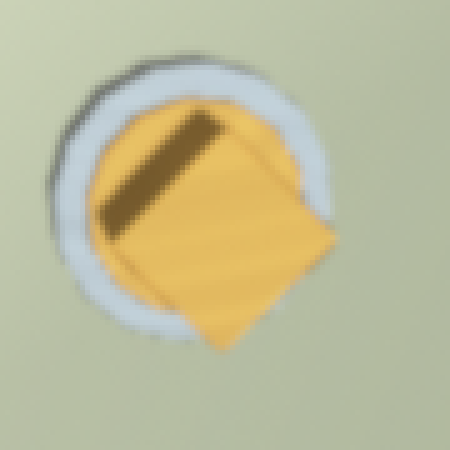

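Run:
```python
from h import *
s=env.snapshot("wrist"); st=env.read_state()
C=np.array([(112,240),(225,125),(338,237),(222,350)])/5+[324,107]
P=np.array([atz(s,p,.156)[:2] for p in C]); print(P.round(4), "ctr",P.mean(0).round(4))
for i in range(4):
    e=P[(i+1)%4]-P[i]; print(np.linalg.norm(e).round(4),np.degrees(np.arctan2(e[1],e[0]))%90)
Rm=R.from_rotvec(st["ee_rot"]).as_matrix(); print(np.degrees(np.arctan2(Rm[1,0],Rm[0,0])),st["eef_pos"],(Rm.T@(np.r_[P.mean(0),0]-st["eef_pos"])*1000).round(1))
```

```text
[[ 0.5084 -0.125 ]
 [ 0.5172 -0.1439]
 [ 0.4976 -0.1532]
 [ 0.4886 -0.1338]] ctr [ 0.5029 -0.139 ]
0.0209 25.085423575059252
0.0217 25.477779343729793
0.0214 25.039934182962725
0.0217 24.05153702349297
-21.542261597581234 [ 0.47942939 -0.09152605  0.40504417] [ 39.1  35.7 405.1]
```

```bash
python3 -m jog '[{"x":0.19,"y":0.17,"z":0,"wx":0,"wy":0,"wz":0,"grip":1},{"x":0.19,"y":0.17,"z":0,"wx":0,"wy":0,"wz":0,"grip":1},{"x":0,"y":0,"z":0.1,"wx":0,"wy":0,"wz":-0.0215,"grip":1},{"x":0,"y":0,"z":0.1,"wx":0,"wy":0,"wz":-0.0215,"grip":1},{"x":0,"y":0,"z":0,"wx":0,"wy":0,"wz":-0.0215,"grip":1},{"x":0,"y":0,"z":0,"wx":0,"wy":0,"wz":-0.0215,"grip":1},{"x":0,"y":0,"z":0,"wx":0,"wy":0,"wz":-0.0215,"grip":1},{"x":0,"y":0,"z":0,"wx":0,"wy":0,"wz":-0.0215,"grip":1}]'; python3 -m jog '[{"x":0,"y":0,"z":0,"wx":0,"wy":0,"wz":0,"grip":0.7},{"x":0,"y":0,"z":0,"wx":0,"wy":0,"wz":0,"grip":0.7},{"x":0,"y":0,"z":0,"wx":0,"wy":0,"wz":0,"grip":0.7},{"x":0,"y":0,"z":0,"wx":0,"wy":0,"wz":0,"grip":0.7}]'; sed -i 's/cv2.resize(im\[.*$/im)/' head.py; python3 head.py h2
```

```text
time: 4.8
eef_pos: [0.5024, -0.1371, 0.385]
ee_rot: [3.066, 0.686, 0.001]
ft_force: [-1.3, -0.0, 0.8]
width: 1.002
time: 5.2
eef_pos: [0.5025, -0.1379, 0.3847]
ee_rot: [3.069, 0.672, 0.0]
ft_force: [-0.6, 0.5, -0.7]
width: 0.7
uv [317.8 217.8] comp [296, 195, 43, 42, 1122] [317.1 218.9]
face ctr [ 0.506  -0.1374] size mm [28.11333618 26.9014801 ] angle 23.00428581237793
net ctr [ 0.5053 -0.1385  0.156 ]
yaw deg tool x 24.732476790097316 eef [ 0.5025 -0.138   0.3847] tz [ 1.e-04 -0.e+00 -1.e+00] [ 0.033  0.205 -0.008  0.    -1.358  1.97 ] 5.25
tool-frame delta mm [  3.5   0.9 384.7]
```

View pics/h2.png

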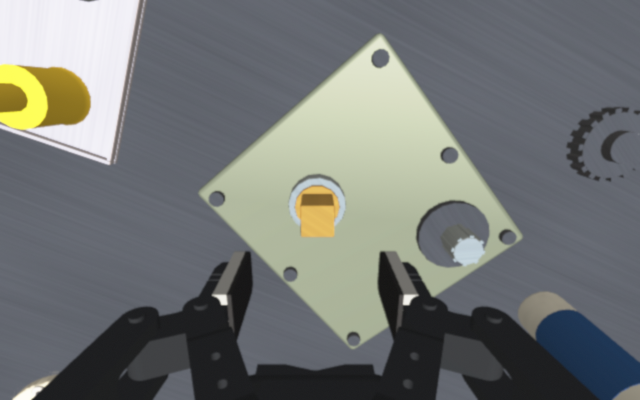

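The head is now square to the jaws. Its top face is at about (318,222), and the jaws are centred near column 316.

Run:
```python
from h import *
s=env.snapshot("wrist"); st=env.read_state()
Rm=R.from_rotvec(st["ee_rot"]).as_matrix()
for uv in([317.7,222.3],[320,222.3]):
    p=atz(s,uv,.156); print(p.round(4),(Rm.T@(p-st["eef_pos"])*1000).round(1))
im=s["pixels"]; hsv=cv2.cvtColor(im,cv2.COLOR_BGR2HSV); m=cv2.inRange(hsv,(12,100,60),(26,255,255))[180:260,280:360]
print([(r+180,np.where(m[r])[0].min()+280,np.where(m[r])[0].max()+280) for r in range(0,80,4) if m[r].any()])
print(proj(s,st["eef_pos"]+Rm@[0,0,.2287]))
```

```text
[ 0.5025 -0.1398  0.156 ] [ -0.8   1.6 228.7]
[ 0.5031 -0.1412  0.156 ] [ -0.8   3.1 228.7]
[(188, np.int64(307), np.int64(326)), (192, np.int64(301), np.int64(332)), (196, np.int64(298), np.int64(335)), (200, np.int64(297), np.int64(337)), (204, np.int64(296), np.int64(338)), (208, np.int64(296), np.int64(338)), (212, np.int64(297), np.int64(337)), (216, np.int64(298), np.int64(335)), (220, np.int64(301), np.int64(333)), (224, np.int64(301), np.int64(333)), (228, np.int64(301), np.int64(333)), (232, np.int64(301), np.int64(333)), (236, np.int64(302), np.int64(332))]
[np.float64(315.2195211087787), np.float64(221.21435800853772)]
```

```bash
python3 -m jog '[{"x":-0.004,"y":0.01,"z":0.16,"wx":0,"wy":0,"wz":0,"grip":0.7},{"x":0,"y":0,"z":0.16,"wx":0,"wy":0,"wz":0,"grip":0.7},{"x":0,"y":0,"z":0.16,"wx":0,"wy":0,"wz":0,"grip":0.7},{"x":0,"y":0,"z":0.16,"wx":0,"wy":0,"wz":0,"grip":0.7},{"x":0,"y":0,"z":0.13,"wx":0,"wy":0,"wz":0,"grip":0.7},{"x":0,"y":0,"z":0,"wx":0,"wy":0,"wz":0,"grip":0.7},{"x":0,"y":0,"z":0,"wx":0,"wy":0,"wz":0,"grip":0.7}]'
python3 -m jog '[{"x":0,"y":0,"z":0,"wx":0,"wy":0,"wz":0,"grip":0.2},{"x":0,"y":0,"z":0,"wx":0,"wy":0,"wz":0,"grip":0.2},{"x":0,"y":0,"z":0,"wx":0,"wy":0,"wz":0,"grip":0.2},{"x":0,"y":0,"z":0,"wx":0,"wy":0,"wz":0,"grip":0.2},{"x":0,"y":0,"z":0,"wx":0,"wy":0,"wz":0,"grip":0.2}]' 30
python3 -c "
from h import *
st=env.read_state();print(st['ft_force'].round(2),st['ft_torque'].round(3),st['width'],st['eef_pos'].round(4))"
```

```text
time: 6.05
eef_pos: [0.5027, -0.1393, 0.308]
ee_rot: [3.068, 0.674, -0.0]
ft_force: [-0.0, 0.6, 0.4]
width: 0.699
time: 6.55
eef_pos: [0.5027, -0.1393, 0.3085]
ee_rot: [3.068, 0.675, 0.002]
ft_force: [-0.7, -1.0, 4.4]
width: 0.249
[-0.7  -1.01  4.44] [0.003 0.23  0.047] 0.24872227440466713 [ 0.5027 -0.1393  0.3085]
```

```bash
cat > st.py <<'E'
from h import *
st=env.read_state();Rm=R.from_rotvec(st["ee_rot"]).as_matrix()
print("t",round(st['time'],2),'F',st['ft_force'].round(2),'T',st['ft_torque'].round(3),'w',round(st['width'],3),st['eef_pos'].round(4),'yaw',np.degrees(np.arctan2(Rm[1,0],Rm[0,0])).round(2),'j6',st['qpos'][5].round(3))
E
python3 -m jog '[{"x":0,"y":0,"z":-0.01,"wx":0,"wy":0,"wz":0,"grip":0},{"x":0,"y":0,"z":0,"wx":0,"wy":0,"wz":0,"grip":0},{"x":0,"y":0,"z":0,"wx":0,"wy":0,"wz":0,"grip":0}]' 80 >/dev/null
python3 st.py
python3 -m jog '[{"x":0,"y":0,"z":0,"wx":0,"wy":0,"wz":0.008,"grip":0},{"x":0,"y":0,"z":0,"wx":0,"wy":0,"wz":0.008,"grip":0},{"x":0,"y":0,"z":0,"wx":0,"wy":0,"wz":0.008,"grip":0},{"x":0,"y":0,"z":0,"wx":0,"wy":0,"wz":0.008,"grip":0}]' >/dev/null
python3 st.py
```

```text
t 6.85 F [ 3.66 -2.09  0.3 ] T [-0.63  -0.842  0.087] w 0.237 [ 0.5028 -0.1393  0.3087] yaw 24.79 j6 1.973
t 7.25 F [ 2.83 -3.19 -0.93] T [-0.992 -1.017 -0.004] w 0.24 [ 0.5028 -0.1394  0.3086] yaw 13.16 j6 1.77
```

```bash
sed -i "s/,'w',/,'t6',st['tau'][5].round(3),'w',/" st.py
python3 -m jog '[{"x":0,"y":0,"z":0,"wx":0,"wy":0,"wz":0.01,"grip":0},{"x":0,"y":0,"z":0.001,"wx":0,"wy":0,"wz":0.01,"grip":0},{"x":0,"y":0,"z":0,"wx":0,"wy":0,"wz":0.01,"grip":0}]' >/dev/null;python3 st.py
python3 -m jog '[{"x":0,"y":0,"z":0.001,"wx":0,"wy":0,"wz":0.01,"grip":0},{"x":0,"y":0,"z":0,"wx":0,"wy":0,"wz":0.01,"grip":0},{"x":0,"y":0,"z":0,"wx":0,"wy":0,"wz":0.01,"grip":0}]' >/dev/null
python3 st.py
```

```text
t 7.55 F [ 3.3  -2.58 -1.33] T [-1.216 -1.107  0.054] t6 0.788 w 0.24 [ 0.5029 -0.1395  0.3086] yaw 2.33 j6 1.581
t 7.85 F [ 2.6  -4.43 -1.75] T [-1.388 -1.165  0.083] t6 0.787 w 0.239 [ 0.5029 -0.1396  0.3085] yaw -8.47 j6 1.392
```

```bash
python3 -m jog '[{"x":0,"y":0,"z":0,"wx":0,"wy":0,"wz":0.01,"grip":0},{"x":0,"y":0,"z":0.002,"wx":0,"wy":0,"wz":0.01,"grip":0},{"x":0,"y":0,"z":0,"wx":0,"wy":0,"wz":0.01,"grip":0}]' >/dev/null;python3 st.py
python3 -m jog '[{"x":0,"y":0,"z":0.002,"wx":0,"wy":0,"wz":0.01,"grip":0},{"x":0,"y":0,"z":0,"wx":0,"wy":0,"wz":0.01,"grip":0}]' >/dev/null
python3 st.py
```

```text
t 8.15 F [ 2.64 -5.2  -1.72] T [-1.646 -1.092  0.177] t6 0.635 w 0.235 [ 0.5029 -0.1397  0.3084] yaw -19.25 j6 1.204
t 8.35 F [ 2.38 -4.83 -1.29] T [-1.768 -1.004  0.411] t6 0.476 w 0.236 [ 0.5029 -0.1398  0.3083] yaw -26.43 j6 1.079
```

```bash
python3 -m jog '[{"x":0,"y":0,"z":0,"wx":0,"wy":0,"wz":0.01,"grip":0},{"x":0,"y":0,"z":0.002,"wx":0,"wy":0,"wz":0.01,"grip":0}]' >/dev/null;python3 st.py
python3 -m jog '[{"x":0,"y":0,"z":0.001,"wx":0,"wy":0,"wz":0.01,"grip":0}]' >/dev/null
python3 st.py
```

```text
t 8.55 F [ 0.81 -4.9   0.58] T [-1.773 -0.689  0.465] t6 0.328 w 0.237 [ 0.5029 -0.1398  0.3083] yaw -33.6 j6 0.953
t 8.65 F [ 1.07 -3.7   0.64] T [-1.877 -0.658  0.527] t6 0.288 w 0.241 [ 0.5028 -0.1398  0.3083] yaw -37.2 j6 0.891
```

Torque is about 0.53 N·m by both the wrist sensor and joint 6 (down 0.50 from the free-turning level, plus 0.03). That is in the snug window, so I stop and release.

```bash
python3 -m jog '[{"x":0,"y":0,"z":0,"wx":0,"wy":0,"wz":0,"grip":0},{"x":0,"y":0,"z":0,"wx":0,"wy":0,"wz":0,"grip":0}]' >/dev/null;python3 st.py
python3 -m jog '[{"x":0,"y":0,"z":0,"wx":0,"wy":0,"wz":0,"grip":0.6},{"x":0,"y":0,"z":0,"wx":0,"wy":0,"wz":0,"grip":0.6},{"x":0,"y":0,"z":0,"wx":0,"wy":0,"wz":0,"grip":0.6},{"x":0,"y":0,"z":0,"wx":0,"wy":0,"wz":0,"grip":0.6}]' >/dev/null
python3 st.py
python3 -m jog '[{"x":0,"y":0,"z":-0.2,"wx":0,"wy":0,"wz":0,"grip":0.6},{"x":0,"y":0,"z":-0.3,"wx":0,"wy":0,"wz":0,"grip":0.6},{"x":0,"y":0,"z":-0.3,"wx":0,"wy":0,"wz":0,"grip":0.6},{"x":0,"y":0,"z":0,"wx":0,"wy":0,"wz":0,"grip":0.6},{"x":0,"y":0,"z":0,"wx":0,"wy":0,"wz":0,"grip":0.6}]' >/dev/null
python3 st.py; python3 head.py h3
```

```text
t 8.85 F [ 3.09 -5.6   0.82] T [-2.278 -0.795  0.322] t6 -0.376 w 0.238 [ 0.5028 -0.1399  0.3083] yaw -37.0 j6 0.894
t 9.25 F [ 0.09 -0.3  -0.09] T [ 0.036 -0.007 -0.03 ] t6 0.005 w 0.597 [ 0.5024 -0.1389  0.3076] yaw -37.11 j6 0.893
t 9.75 F [0.34 0.3  0.62] T [-0.004  0.097  0.034] t6 0.001 w 0.603 [ 0.5025 -0.139   0.3881] yaw -37.12 j6 0.893
uv [317.9 214.6] comp [296, 190, 42, 44, 1119] [317.6 215.1]
face ctr [ 0.5055 -0.1423] size mm [27.12530823 28.10292053] angle 60.330345153808594
net ctr [ 0.5041 -0.1415  0.156 ]
yaw deg tool x -37.12462466820519 eef [ 0.5023 -0.139   0.3872] tz [-8.e-04  8.e-04 -1.e+00] [ 3.100e-02  2.040e-01 -2.000e-03 -1.000e-03 -1.365e+00  8.920e-01] 9.8
tool-frame delta mm [  5.    0.8 387.2]
```

View pics/h3.png

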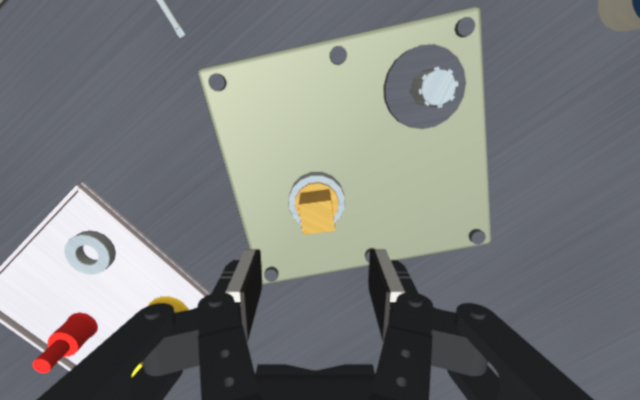

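The head follows the jaws with only a few degrees of lag, and the plug is free of the gripper. Its axis lies near (0.5028, -0.140). Next is the cap.

```bash
python3 -m jog '[{"x":-0.314,"y":-0.302,"z":0,"wx":0,"wy":0,"wz":0,"grip":0.6},{"x":-0.314,"y":-0.302,"z":0,"wx":0,"wy":0,"wz":0,"grip":0.6},{"x":-0.314,"y":-0.302,"z":0,"wx":0,"wy":0,"wz":0,"grip":0.6},{"x":-0.314,"y":-0.302,"z":0,"wx":0,"wy":0,"wz":0,"grip":0.6},{"x":-0.314,"y":-0.302,"z":0,"wx":0,"wy":0,"wz":0,"grip":0.6},{"x":-0.314,"y":-0.302,"z":0,"wx":0,"wy":0,"wz":0,"grip":0.6}]' >/dev/null
python3 -m jog '[{"x":0,"y":0,"z":0,"wx":0,"wy":0,"wz":0,"grip":0.6},{"x":0,"y":0,"z":0,"wx":0,"wy":0,"wz":0,"grip":0.6},{"x":0,"y":0,"z":0,"wx":0,"wy":0,"wz":0,"grip":0.6},{"x":0,"y":0,"z":0,"wx":0,"wy":0,"wz":0,"grip":0.6}]' >/dev/null
python3 st.py
python3 - <<'E'
from h import *
s=env.snapshot("wrist"); st=env.read_state(); cv2.imwrite("pics/c1.png",s["pixels"]); Rm=R.from_rotvec(st["ee_rot"]).as_matrix()
for a in env.spot_point(s,"cap")[:2]:
    p=atz(s,a["uv"],.004); print(np.round(a["uv"],1),a["p"],p.round(4),"tool mm",(Rm.T@(p-st["eef_pos"])*1000).round(1))
print("axis top px",proj(s,st["eef_pos"]+Rm@[0,0,st["eef_pos"][2]-.092]))
E
```

```text
t 10.85 F [-0.75  0.53  0.71] T [-0.061 -0.025 -0.028] t6 0.005 w 0.6 [0.4618 0.1181 0.3874] yaw -37.21 j6 0.341
[309.8 169.7] 0.61 [0.4632 0.1242 0.004 ] tool mm [ -2.6  -5.9 383.6]
axis top px [np.float64(315.45206235757985), np.float64(190.56504528496376)]
```

View pics/c1.png

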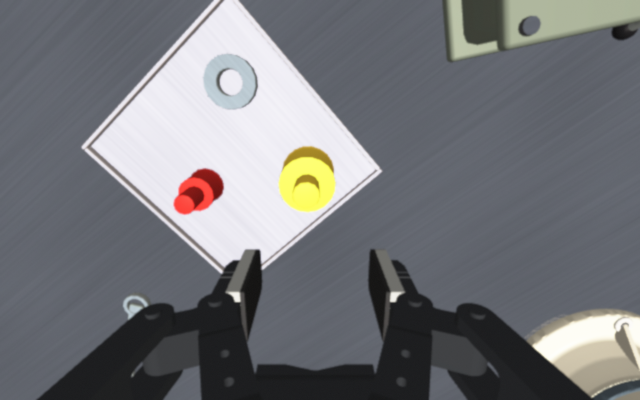

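The cap knob top is at about (306,188) against an expected tool-axis pixel of (315,191), so a small correction is needed. I'll fit the knob and cup edges more precisely.

```bash
cat > cap.py <<'E'
from h import *
s=env.snapshot("wrist"); st=env.read_state(); Rm=R.from_rotvec(st["ee_rot"]).as_matrix()
hsv=cv2.cvtColor(s["pixels"],cv2.COLOR_BGR2HSV)
T=lambda p:(Rm.T@(p-st["eef_pos"])*1000).round(1)
for uv,z in(([306,188],.092),([307,183],.060)): print(T(atz(s,uv,z)))
# silhouette fit: project the cap's circles, compare with the yellow mask
m=cv2.inRange(hsv,(22,140,60),(36,255,255))
_,l,ss,c=cv2.connectedComponentsWithStats(m); m=(l==1+np.argmax(ss[1:,4])).astype(np.uint8)
from scipy.optimize import minimize
a=np.linspace(0,2*np.pi,60)
def iou(q):
    M=np.zeros_like(m)
    for z0,z1,r in((.004,.008,.029),(.004,.060,.027),(.060,.092,.012)):
        pts=np.array([proj(s,[q[0]+r*np.cos(t),q[1]+r*np.sin(t),z]) for z in(z0,z1) for t in a])
        cv2.fillConvexPoly(M,cv2.convexHull((pts*16).astype(np.int32)),1,shift=4)
    return -(M&m).sum()/(M|m).sum()
r=minimize(iou,atz(s,[306,188],.092)[:2],method="Nelder-Mead",options=dict(initial_simplex=atz(s,[306,188],.092)[:2]+np.array([[0,0],[.006,0],[0,.006]])))
print("fit",r.x.round(4),r.fun,"tool",T(np.r_[r.x,.09]))
E
python3 cap.py
```

```text
[  2.3  -7.9 295.7]
[ -2.2  -7.8 327.7]
fit [0.5036 0.0781] 0.0 tool [ 57.6   6.6 297.7]cap.py:16: RuntimeWarning: overflow encountered in scalar negative
  return -(M&m).sum()/(M|m).sum()
```

```bash
sed -i 's/return -(M&m).sum()/return -float((M\&m).sum())/' cap.py; python3 cap.py
```

```text
[  2.3  -7.9 295.8]
[ -2.2  -7.7 327.8]
fit [0.4643 0.128 ] -0.8444094488188977 tool [ -3.9  -9.2 297.8]
```

```bash
python3 -m jog '[{"x":-0.01,"y":-0.082,"z":0.25,"wx":0,"wy":0,"wz":0,"grip":0.6},{"x":0,"y":0,"z":0.25,"wx":0,"wy":0,"wz":0,"grip":0.6},{"x":0,"y":0,"z":0.25,"wx":0,"wy":0,"wz":0,"grip":0.6},{"x":0,"y":0,"z":0,"wx":0,"wy":0,"wz":0,"grip":0.6},{"x":0,"y":0,"z":0,"wx":0,"wy":0,"wz":0,"grip":0.6}]' >/dev/null
python3 st.py; sed -i 's/^print("fit"/cv2.imwrite("pics\/c2.png",s["pixels"][:,140:500]);print("axis",proj(s,st["eef_pos"]+Rm@[0,0,st["eef_pos"][2]-.092]));print("fit"/' cap.py; python3 cap.py
```

```text
t 11.55 F [0.45 0.08 1.09] T [ 0.008  0.019 -0.011] t6 0.0 w 0.601 [0.4661 0.1259 0.3134] yaw -37.13 j6 0.333
[ 23.7  -5.3 222.2]
[ 18.   -5.4 254.2]
axis [np.float64(314.79003209542685), np.float64(224.37117801129787)]
fit [0.4636 0.1274] -0.8969572521933918 tool [ -3.3   1.  224.2]
```

View pics/c2.png

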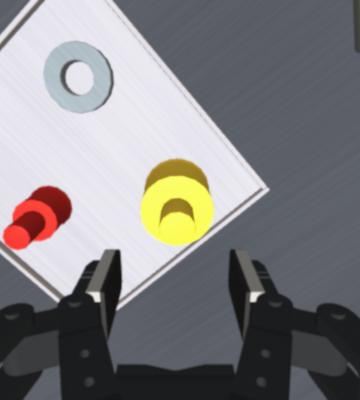

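The cap now sits between the jaws, with the cup top centred near (317,210) and the knob near (317,225). I'll refit with a free height.

```bash
cat >> cap.py <<'E'
print("cup",T(atz(s,[317,210],.060)),"knob",T(atz(s,[317,225],.092)))
f=lambda q,dz:None
def iou3(q):
    M=np.zeros_like(m)
    for z0,z1,rr in((.004,.008,.029),(.004,.060,.027),(.060,.092,.012)):
        pts=np.array([proj(s,[q[0]+rr*np.cos(t),q[1]+rr*np.sin(t),z+q[2]]) for z in(z0,z1) for t in a])
        cv2.fillConvexPoly(M,cv2.convexHull((pts*16).astype(np.int32)),1,shift=4)
    return -float((M&m).sum())/(M|m).sum()
x0=np.r_[r.x,0]; q=minimize(iou3,x0,method="Nelder-Mead",options=dict(initial_simplex=x0+np.vstack([np.zeros(3),np.eye(3)*.006])))
print(q.x.round(4),q.fun,T(np.r_[q.x[:2],.09]))
M=np.zeros_like(m); ys,xs=np.where(m); print("mask bbox",xs.min(),xs.max(),ys.min(),ys.max())
pts=np.array([proj(s,[r.x[0]+rr*np.cos(t),r.x[1]+rr*np.sin(t),z]) for z0,z1,rr in((.004,.008,.029),(.004,.060,.027),(.060,.092,.012)) for z in(z0,z1) for t in a]); print("model bbox",pts.min(0),pts.max(0))
g=cv2.cvtColor(s["pixels"],cv2.COLOR_BGR2GRAY); print(g[160:250:2,317].tolist())
E
python3 cap.py
```

```text
[ 23.7  -5.7 222.5]
[ 18.   -5.8 254.5]
axis [np.float64(315.3907977346719), np.float64(224.2837974920558)]
fit [0.4639 0.1256] -0.8972190905674559 tool [ -2.    2.6 224.4]
cup [ -2.2   1.3 254.4] knob [ -0.5   1.  222.4]
[ 0.4591  0.13   -0.014 ] -0.9840116279069767 [ -8.4   2.  224.4]
mask bbox 282 353 160 244
model bbox [281.55326952 155.61220455] [356.19760666 244.40634775]
[146, 131, 128, 127, 127, 126, 125, 126, 204, 236, 236, 236, 236, 235, 235, 235, 235, 235, 234, 162, 121, 123, 123, 124, 125, 127, 196, 235, 235, 235, 235, 235, 235, 235, 234, 234, 234, 234, 233, 233, 233, 233, 234, 233, 232]
```

```bash
python3 -m jog '[{"x":-0.025,"y":0.013,"z":0.2,"wx":0,"wy":0,"wz":0,"grip":0.6},{"x":0,"y":0,"z":0.2,"wx":0,"wy":0,"wz":0,"grip":0.6},{"x":0,"y":0,"z":0.2,"wx":0,"wy":0,"wz":0,"grip":0.6},{"x":0,"y":0,"z":0.12,"wx":0,"wy":0,"wz":0,"grip":0.6},{"x":0,"y":0,"z":0,"wx":0,"wy":0,"wz":0,"grip":0.6},{"x":0,"y":0,"z":0,"wx":0,"wy":0,"wz":0,"grip":0.6}]' >/dev/null; python3 st.py
python3 -m jog '[{"x":0,"y":0,"z":0,"wx":0,"wy":0,"wz":0,"grip":0},{"x":0,"y":0,"z":0,"wx":0,"wy":0,"wz":0,"grip":0},{"x":0,"y":0,"z":0,"wx":0,"wy":0,"wz":0,"grip":0},{"x":0,"y":0,"z":0,"wx":0,"wy":0,"wz":0,"grip":0},{"x":0,"y":0,"z":0,"wx":0,"wy":0,"wz":0,"grip":0},{"x":0,"y":0,"z":0,"wx":0,"wy":0,"wz":0,"grip":0}]' 30 >/dev/null; python3 st.py
```

```text
t 12.25 F [0.43 0.54 0.06] T [ 0.018 -0.083 -0.016] t6 0.0 w 0.602 [0.4636 0.1269 0.2421] yaw -37.11 j6 0.328
t 12.85 F [-0.65 -0.27  5.78] T [-0.076  0.287  0.055] t6 -0.002 w 0.271 [0.4635 0.1268 0.2418] yaw -37.1 j6 0.328
```

```bash
python3 -m jog '[{"x":0,"y":0,"z":-0.1,"wx":0,"wy":0,"wz":0,"grip":0},{"x":0,"y":0,"z":-0.2,"wx":0,"wy":0,"wz":0,"grip":0},{"x":0,"y":0,"z":-0.3,"wx":0,"wy":0,"wz":0,"grip":0},{"x":0,"y":0,"z":-0.4,"wx":0,"wy":0,"wz":0,"grip":0},{"x":0,"y":0,"z":-0.4,"wx":0,"wy":0,"wz":0,"grip":0},{"x":0,"y":0,"z":-0.4,"wx":0,"wy":0,"wz":0,"grip":0},{"x":0,"y":0,"z":0,"wx":0,"wy":0,"wz":0,"grip":0},{"x":0,"y":0,"z":0,"wx":0,"wy":0,"wz":0,"grip":0}]' >/dev/null; python3 st.py
python3 - <<'E'
from h import *
s=env.snapshot("wrist"); st=env.read_state(); Rm=R.from_rotvec(st["ee_rot"]).as_matrix()
cv2.imwrite("pics/c3.png",s["pixels"][:,140:500])
# TCP was .2418 with cap on tray floor .004 -> rim 237.8 mm ahead of TCP, cup top 181.8
for x in(-3,0,3):
  c=lambda r,d:np.array([proj(s,st["eef_pos"]+Rm@[x/1000+r*np.cos(t),r*np.sin(t),d]) for t in np.linspace(0,6.28,90)])
  for r,d in((.027,.1818),(.029,.2338)):
    p=c(r,d); print(x,d,p.min(0).round(1),p.max(0).round(1))
hsv=cv2.cvtColor(s["pixels"],cv2.COLOR_BGR2HSV); m=cv2.inRange(hsv,(22,140,60),(36,255,255)); ys,xs=np.where(m); print(xs.min(),xs.max(),ys.min(),ys.max())
g=cv2.cvtColor(s["pixels"],cv2.COLOR_BGR2GRAY)
for u in (300,315,330): print(u,[(i,int(g[i,u])) for i in range(180,330,4)])
E
```

```text
t 13.65 F [-0.29  0.44 -0.84] T [-0.053  0.089  0.038] t6 0.0 w 0.269 [0.4628 0.1266 0.4216] yaw -37.13 j6 0.328
-3 0.1818 [265.4 210.4] [369.5 303.6]
-3 0.2338 [273.6 179.5] [360.3 260.1]
0 0.1818 [265.1 204.6] [369.8 298.8]
0 0.2338 [273.4 175. ] [360.5 256.3]
3 0.1818 [264.8 198.8] [370.1 294.1]
3 0.2338 [273.2 170.4] [360.7 252.4]
265 367 177 313
300 [(180, 161), (184, 135), (188, 132), (192, 132), (196, 131), (200, 131), (204, 130), (208, 184), (212, 237), (216, 237), (220, 236), (224, 236), (228, 236), (232, 236), (236, 236), (240, 235), (244, 123), (248, 122), (252, 124), (256, 125), (260, 126), (264, 128), (268, 134), (272, 232), (276, 236), (280, 236), (284, 236), (288, 235), (292, 235), (296, 234), (300, 234), (304, 234), (308, 233), (312, 104), (316, 101), (320, 100), (324, 100), (328, 102)]
315 [(180, 141), (184, 134), (188, 133), (192, 133), (196, 132), (200, 131), (204, 131), (208, 236), (212, 237), (216, 237), (220, 236), (224, 236), (228, 236), (232, 236), (236, 210), (240, 127), (244, 128), (248, 129), (252, 130), (256, 131), (260, 131), (264, 134), (268, 234), (272, 236), (276, 236), (280, 236), (284, 236), (288, 235), (292, 235), (296, 234), (300, 234), (304, 234), (308, 234), (312, 233), (316, 100), (320, 102), (324, 100), (328, 99)]
330 [(180, 153), (184, 134), (188, 133), (192, 132), (196, 130), (200, 130), (204, 130), (208, 184), (212, 236), (216, 236), (220, 236), (224, 236), (228, 236), (232, 236), (236, 236), (240, 226), (244, 123), (248, 124), (252, 125), (256, 125), (260, 126), (264, 126), (268, 129), (272, 232), (276, 236), (280, 235), (284, 235), (288, 234), (292, 234), (296, 234), (300, 234), (304, 234), (308, 229), (312, 103), (316, 101), (320, 100), (324, 100), (328, 100)]
```

View pics/c3.png

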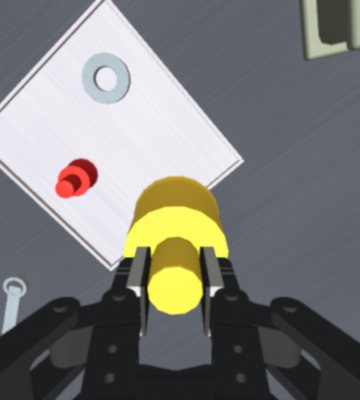

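The cap is held straight, sitting about 1 mm towards tool -x (cup top rear edge at row 207). Now I carry it over the port.

```bash
python3 -m jog '[{"x":0.323,"y":0.314,"z":0,"wx":0,"wy":0,"wz":0,"grip":0},{"x":0.323,"y":0.314,"z":0,"wx":0,"wy":0,"wz":0,"grip":0},{"x":0.323,"y":0.314,"z":0,"wx":0,"wy":0,"wz":0,"grip":0},{"x":0.323,"y":0.314,"z":0,"wx":0,"wy":0,"wz":0,"grip":0},{"x":0.323,"y":0.314,"z":0,"wx":0,"wy":0,"wz":0,"grip":0},{"x":0.323,"y":0.314,"z":0,"wx":0,"wy":0,"wz":0,"grip":0}]' >/dev/null
python3 -m jog '[{"x":0,"y":0,"z":0,"wx":0,"wy":0,"wz":0,"grip":0},{"x":0,"y":0,"z":0,"wx":0,"wy":0,"wz":0,"grip":0},{"x":0,"y":0,"z":0,"wx":0,"wy":0,"wz":0,"grip":0},{"x":0,"y":0,"z":0,"wx":0,"wy":0,"wz":0,"grip":0},{"x":0,"y":0,"z":0,"wx":0,"wy":0,"wz":0,"grip":0}]' >/dev/null
python3 st.py; python3 -c "
from h import *
s=env.snapshot('wrist');t=env.snapshot('side'); u,v=map(int,proj(t,[.503,-.14,.16]))
cv2.imwrite('pics/p1.png',np.hstack([s['pixels'][100:400,150:470],cv2.resize(t['pixels'][v-50:v+50,u-50:u+50],(300,300))]))"
```

```text
t 14.8 F [ 0.49 -0.22 -1.02] T [0.09  0.007 0.027] t6 -0.003 w 0.27 [ 0.5038 -0.1396  0.4208] yaw -37.03 j6 0.895
```

View pics/p1.png

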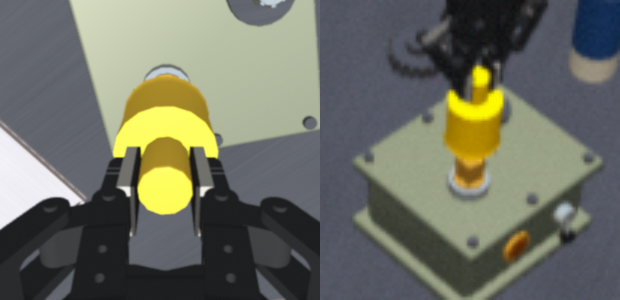

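The cap looks concentric over the plug. I'll go down fast to just above the boss, then slowly, watching the force.

```bash
python3 -m jog '[{"x":0,"y":0.007,"z":0.15,"wx":0,"wy":0,"wz":0,"grip":0},{"x":0,"y":0,"z":0.2,"wx":0,"wy":0,"wz":0,"grip":0},{"x":0,"y":0,"z":0.13,"wx":0,"wy":0,"wz":0,"grip":0},{"x":0,"y":0,"z":0.04,"wx":0,"wy":0,"wz":0,"grip":0},{"x":0,"y":0,"z":0,"wx":0,"wy":0,"wz":0,"grip":0},{"x":0,"y":0,"z":0,"wx":0,"wy":0,"wz":0,"grip":0}]' >/dev/null; python3 st.py
python3 -m jog '[{"x":0,"y":0,"z":0.02,"wx":0,"wy":0,"wz":0,"grip":0},{"x":0,"y":0,"z":0.02,"wx":0,"wy":0,"wz":0,"grip":0},{"x":0,"y":0,"z":0.02,"wx":0,"wy":0,"wz":0,"grip":0},{"x":0,"y":0,"z":0.02,"wx":0,"wy":0,"wz":0,"grip":0},{"x":0,"y":0,"z":0,"wx":0,"wy":0,"wz":0,"grip":0}]' >/dev/null; python3 st.py
```

```text
t 15.5 F [ 0.31  0.22 -0.01] T [ 0.001 -0.024 -0.052] t6 -0.0 w 0.271 [ 0.5037 -0.141   0.3697] yaw -37.1 j6 0.896
t 16.0 F [ 0.23 -0.15 -0.28] T [-0.026 -0.034 -0.027] t6 -0.0 w 0.269 [ 0.5033 -0.1411  0.3604] yaw -37.13 j6 0.896
```

```bash
python3 -m jog '[{"x":0,"y":0,"z":0.02,"wx":0,"wy":0,"wz":0,"grip":0},{"x":0,"y":0,"z":0.02,"wx":0,"wy":0,"wz":0,"grip":0},{"x":0,"y":0,"z":0,"wx":0,"wy":0,"wz":0,"grip":0}]' >/dev/null; python3 st.py
python3 -m jog '[{"x":0,"y":0,"z":0.02,"wx":0,"wy":0,"wz":0,"grip":0},{"x":0,"y":0,"z":0.02,"wx":0,"wy":0,"wz":0,"grip":0},{"x":0,"y":0,"z":0.01,"wx":0,"wy":0,"wz":0,"grip":0},{"x":0,"y":0,"z":0,"wx":0,"wy":0,"wz":0,"grip":0}]' >/dev/null; python3 st.py
```

```text
t 16.3 F [ 0.46 -0.   -0.62] T [-0.008  0.032 -0.003] t6 0.0 w 0.269 [ 0.5033 -0.1411  0.3564] yaw -37.13 j6 0.896
t 16.7 F [ 0.34 -0.01  0.51] T [ 0.001  0.002 -0.011] t6 0.0 w 0.269 [ 0.5034 -0.1411  0.3515] yaw -37.13 j6 0.896
```

```bash
python3 -m jog '[{"x":0,"y":0,"z":0.01,"wx":0,"wy":0,"wz":0,"grip":0},{"x":0,"y":0,"z":0.01,"wx":0,"wy":0,"wz":0,"grip":0},{"x":0,"y":0,"z":0,"wx":0,"wy":0,"wz":0,"grip":0}]' >/dev/null; python3 st.py
python3 -m jog '[{"x":0,"y":0,"z":0.01,"wx":0,"wy":0,"wz":0,"grip":0},{"x":0,"y":0,"z":0,"wx":0,"wy":0,"wz":0,"grip":0}]' >/dev/null; python3 st.py
python3 -m jog '[{"x":0,"y":0,"z":0.007,"wx":0,"wy":0,"wz":0,"grip":0},{"x":0,"y":0,"z":0,"wx":0,"wy":0,"wz":0,"grip":0}]' >/dev/null; python3 st.py
```

```text
t 17.0 F [-0.2   0.73 -0.01] T [-0.019 -0.006 -0.048] t6 0.0 w 0.265 [ 0.5034 -0.1411  0.3496] yaw -37.13 j6 0.896
t 17.2 F [-0.23  0.78  0.03] T [-0.003  0.043 -0.053] t6 0.0 w 0.268 [ 0.5034 -0.1411  0.3487] yaw -37.13 j6 0.896
t 17.4 F [ 0.09 -0.64 -0.08] T [ 0.009 -0.046 -0.049] t6 0.0 w 0.272 [ 0.5035 -0.1411  0.3481] yaw -37.13 j6 0.896
```

```bash
python3 -m jog '[{"x":0,"y":0,"z":0.005,"wx":0,"wy":0,"wz":0,"grip":0},{"x":0,"y":0,"z":0,"wx":0,"wy":0,"wz":0,"grip":0}]' >/dev/null; python3 st.py
python3 -m jog '[{"x":0,"y":0,"z":0.005,"wx":0,"wy":0,"wz":0,"grip":0},{"x":0,"y":0,"z":0,"wx":0,"wy":0,"wz":0,"grip":0}]' >/dev/null; python3 st.py
```

```text
t 17.6 F [-0.99  0.39  1.91] T [-0.001  0.276  0.017] t6 -0.005 w 0.269 [ 0.5035 -0.1412  0.348 ] yaw -37.12 j6 0.896
t 17.8 F [-1.54  0.49  5.6 ] T [0.105 0.616 0.034] t6 -0.009 w 0.265 [ 0.5035 -0.1412  0.3479] yaw -37.12 j6 0.896
```

Contact comes at TCP z 0.348, exactly where the rim should meet the deck, with under 6 N. I release, back off and look.

```bash
python3 -m jog '[{"x":0,"y":0,"z":0,"wx":0,"wy":0,"wz":0,"grip":0.5},{"x":0,"y":0,"z":0,"wx":0,"wy":0,"wz":0,"grip":0.5},{"x":0,"y":0,"z":0,"wx":0,"wy":0,"wz":0,"grip":0.5},{"x":0,"y":0,"z":0,"wx":0,"wy":0,"wz":0,"grip":0.5}]' >/dev/null; python3 st.py
python3 -m jog '[{"x":0,"y":0,"z":-0.1,"wx":0,"wy":0,"wz":0,"grip":0.5},{"x":0,"y":0,"z":-0.2,"wx":0,"wy":0,"wz":0,"grip":0.5},{"x":0,"y":0,"z":-0.3,"wx":0,"wy":0,"wz":0,"grip":0.5},{"x":0,"y":0,"z":-0.3,"wx":0,"wy":0,"wz":0,"grip":0.5},{"x":-0.3,"y":0,"z":0,"wx":0,"wy":0,"wz":0,"grip":0.5},{"x":-0.3,"y":0,"z":0,"wx":0,"wy":0,"wz":0,"grip":0.5},{"x":0,"y":0,"z":0,"wx":0,"wy":0,"wz":0,"grip":0.5},{"x":0,"y":0,"z":0,"wx":0,"wy":0,"wz":0,"grip":0.5}]' >/dev/null; python3 st.py
python3 - <<'E'
from h import *
s=env.snapshot('wrist');t=env.snapshot('side')
for p in(s,t):
    for r,z in((.029,.110),(.027,.166),(.012,.198)):
        k=np.array([proj(p,[.5030+r*np.cos(a),-.1403+r*np.sin(a),z]) for a in np.linspace(0,6.3,60)])
        if p is s: cv2.polylines(p["pixels"],[np.round(k).astype(np.int32)],True,(0,0,255),1)
u,v=map(int,proj(t,[.503,-.14,.15])); a=s['pixels'][0:300,150:470]
cv2.imwrite('pics/p2.png',np.hstack([a,cv2.resize(t['pixels'][v-50:v+50,u-50:u+50],(300,300))]))
E
```

```text
t 18.2 F [-0.78  0.48  0.04] T [-0.008  0.01  -0.041] t6 -0.0 w 0.502 [ 0.5034 -0.1411  0.3468] yaw -37.13 j6 0.896
t 19.0 F [-0.47  0.12  0.21] T [-0.038  0.005  0.019] t6 -0.048 w 0.504 [ 0.4553 -0.1048  0.4382] yaw -37.07 j6 0.813
```

The picture limit is used up, so I'll check numerically by fitting the seated-cap silhouette to the yellow mask.

```bash
python3 - <<'E'
from h import *
from scipy.optimize import minimize
a=np.linspace(0,6.3,60)
for n in("wrist","side"):
    s=env.snapshot(n); hsv=cv2.cvtColor(s["pixels"],cv2.COLOR_BGR2HSV); m=cv2.inRange(hsv,(24,140,60),(36,255,255))
    _,l,ss,c=cv2.connectedComponentsWithStats(m); uv=proj(s,[.503,-.14,.15]); d=np.hypot(*(c-uv).T)+1e4*(ss[:,4]<60); d[0]=1e9; i=np.argmin(d); m=(l==i).astype(np.uint8)
    def f(q):
        M=np.zeros_like(m)
        for z0,z1,r in((0,.004,.029),(0,.056,.027),(.056,.088,.012)):
            p=np.array([proj(s,[q[0]+r*np.cos(t),q[1]+r*np.sin(t),z+q[2]]) for z in(z0,z1) for t in a]); cv2.fillConvexPoly(M,cv2.convexHull((p*16).astype(np.int32)),1,shift=4)
        return -float((M&m).sum())/(M|m).sum()
    for z in(.110,.115,.124):
        r=minimize(lambda q:f([*q,z]),[.503,-.14],method="Nelder-Mead",options=dict(initial_simplex=[[.503,-.14],[.509,-.14],[.503,-.134]]))
        print(n,z,r.x.round(4),round(r.fun,3),ss[i].tolist())
E
python3 st.py
```

```text
wrist 0.11 [ 0.4898 -0.1282] -0.145 [297, 104, 39, 43, 674]
wrist 0.115 [ 0.4904 -0.1329] -0.139 [297, 104, 39, 43, 674]
wrist 0.124 [ 0.4927 -0.1282] -0.13 [297, 104, 39, 43, 674]
side 0.11 [ 0.5056 -0.1488] -0.481 [354, 154, 19, 19, 229]
side 0.115 [ 0.5065 -0.1546] -0.483 [354, 154, 19, 19, 229]
side 0.124 [ 0.5039 -0.1372] -0.476 [354, 154, 19, 19, 229]
t 19.2 F [-0.53 -0.88  0.08] T [ 0.025 -0.018 -0.004] t6 0.003 w 0.499 [ 0.4561 -0.1052  0.4369] yaw -37.15 j6 0.813
```

Run:
```python
from h import *
st=env.read_state()
for n in("wrist","side"):
    s=env.snapshot(n); hsv=cv2.cvtColor(s["pixels"],cv2.COLOR_BGR2HSV)
    m=cv2.inRange(hsv,(10,140,60),(40,255,255)); _,l,ss,c=cv2.connectedComponentsWithStats(m)
    print(n,[(x.tolist(),k.round(0).tolist()) for x,k in zip(ss[1:],c[1:]) if x[4]>60])
    for z in(.11,.166,.198):
        for r in((.029,) if z==.11 else (.027,) if z==.166 else(.012,)):
            k=np.array([proj(s,[.503+r*np.cos(a),-.14+r*np.sin(a),z]) for a in np.linspace(0,6.3,60)]);print(z,k.min(0).round(),k.max(0).round())
    u=int(proj(s,[.503,-.14,.15])[0]); v0=40 if n=="wrist" else 140
    print([tuple(map(int,hsv[v,u])) for v in range(v0,v0+(180 if n=="wrist" else 55),6 if n=="wrist" else 2)])
    for q in("cap","plug"): print(q,[(np.round(x["uv"]).tolist(),round(x["p"],2)) for x in env.look_for(s,q)[:2]],[(np.round(x["uv"]).tolist(),round(x["p"],2)) for x in env.spot_point(s,q)[:2]])
```

```text
wrist [([297, 104, 39, 43, 692], [318.0, 128.0]), ([298, 116, 55, 42, 376], [328.0, 147.0])]
0.11 [282.  81.] [348. 149.]
0.166 [277.  82.] [353. 159.]
0.198 [296. 107.] [334. 146.]
[(38, 33, 203), (38, 34, 204), (39, 34, 204), (39, 34, 203), (39, 34, 203), (38, 33, 202), (38, 33, 202), (30, 134, 236), (30, 123, 254), (30, 124, 254), (30, 125, 254), (25, 184, 197), (30, 122, 254), (30, 126, 254), (30, 130, 254), (30, 135, 254), (30, 141, 254), (30, 152, 254), (30, 139, 254), (30, 141, 254), (38, 36, 198), (37, 34, 197), (38, 35, 197), (39, 34, 197), (39, 35, 197), (38, 35, 195), (110, 28, 111), (111, 30, 111), (110, 27, 112), (110, 28, 108)]
cap [([316.0, 121.0], 0.83)] [([318.0, 118.0], 0.9)]
plug [] []
side [([353, 154, 20, 30, 435], [363.0, 169.0]), ([223, 242, 23, 21, 248], [235.0, 254.0]), ([40, 250, 91, 47, 1156], [83.0, 271.0]), ([0, 345, 106, 55, 2542], [36.0, 382.0])]
0.11 [353. 170.] [372. 184.]
0.166 [354. 158.] [372. 171.]
0.198 [360. 154.] [368. 160.]
[(120, 18, 28), (145, 67, 23), (80, 33, 23), (140, 36, 21), (107, 50, 36), (111, 30, 84), (114, 36, 98), (26, 163, 182), (30, 255, 252), (30, 255, 252), (27, 255, 230), (23, 255, 176), (23, 255, 176), (24, 255, 196), (30, 255, 252), (29, 255, 252), (24, 255, 186), (23, 255, 177), (23, 255, 180), (23, 255, 180), (23, 255, 179), (24, 255, 193), (34, 62, 153), (37, 48, 161), (39, 43, 160), (38, 43, 165), (38, 39, 157), (95, 13, 115)]
cap [([364.0, 169.0], 0.59)] [([362.0, 176.0], 0.67)]
plug [([316.0, 275.0], 0.3)] [([301.0, 253.0], 0.5)]
```

The silhouette in the side view (columns 353–372, rows 154–183) matches the fully seated model (353–372, 154–184). The wrist view's extent (about 82–159) also agrees.

```bash
python3 -c "
from station import env
print(env.sign_off())"
```

```text
the job is handed in; nothing more can be done
None
```

The plug is tightened to snug and released, and the yellow cap is on over it, fully home on the casing. I handed the job in after about 19–20 s on the robot's clock, against the 72 s limit.

- **Plug:** I turned it clockwise about 62° until the turning torque was about 0.53 N·m. The wrist sensor and the change in joint 6 torque agreed on that figure, and no reading came near 0.9. The torque eased to about 0.32–0.38 N·m when I stopped. The head turned a few degrees less than the jaws, and I did not re-grip it to check the torque again.
- **Cap:** I lowered it slowly, and it met no resistance until contact at tool height 0.348 m. That is where its rim should touch the deck. It was pressed on with under 6 N, then released.
- **Last checks:** In the side camera the cap's outline (columns 353–372, rows 154–183) matches a fully seated cap (353–372, 154–184). The wrist view's vertical extent agrees, and the gripper is clear of everything with no force on it.
- **Failed or weak checks:**
  - My first outline fit failed because its colour threshold lost the washed-out parts of the cap.
  - The 12-picture limit was used up, so the final check was numerical only.
  - The network also made low-confidence "plug" guesses elsewhere in the side picture (0.3 and 0.5), which I took as false.
- **Other objects:** I saw no contact with them, but did not re-measure their positions at the end.

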